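Take the bent shoulder-rest blank out of its form and lay it on the drying rack

ROBOT

A 7-joint arm with a two-finger parallel gripper is mounted at the origin on the work surface. World frame = base frame: x ahead of the robot, y to its left, z up, the work surface at z = 0. Lengths are in m, angles in rad, forces in N, time in s.
With the tool pointing down it reaches from about 0.4 to 0.85 m from the base axis. Payload 4.5 kg.
Tool frame: the origin (TCP) lies between the finger pads; the fingertips stand 19 mm ahead of it and the grasp point (between the pads) is the TCP (r.tips_ahead is the distance from the TCP to the fingertips, in m); z points along the fingers, y is the line along which they close (so a half turn about z gives the same grasp; the last joint's range is limited). The gripper opens to 88 mm and grips with 3 to 60 N. Pads are 18 mm wide; open, the fingers measure 123 mm over their backs; the gripper's body (75 mm by 187 mm) begins 45 mm behind the grasp point.
Start: joints at [0.034, 0.689, -0.195, 1.565, 0.157, 0.902, -0.215], TCP at [0.625, 0, 0.258] pointing down, gripper open.
Joint ranges: [-3.01, 3.01], [-0.46, 2.08], [-1.47, 1.51], [0.13, 2.56], [-1, 4.14], [0.04, 2.09], [-2.66, 2.66]. Speed limits (rad/s): [2.57, 2.57, 3.14, 3.14, 3.14, 3.14, 3.14].

INTERFACE

Orientations are given as a unit quaternion [x, y, z, w].
In Python, from plant import r, cams, models gives the robot as it stands. The module is installed in compiled form; this text tells all that it offers.
- The arm moves only by the tool jog_arm, never from a script. Its arguments are lists of equal length, an entry for each row: "turn": the turn, a rotation vector about the tool's x, y, z in rad, a list of three; "translation": the shift along the tool's x, y, z in m, a list of three; "grip": the closure, from 0 (fully open) to 1 (shut). In form: {"turn": [[ax, ay, az], ...], "translation": [[tx, ty, tz], ...], "grip": [grip, ...]}. A call has 1 to 20 rows; each row is the pose to reach, as a shift and turn from the pose commanded when the call began, along the tool's axes at that moment; what a row does not reach only later rows make up. A row lasts 1/8 s, in which the tool goes at most 62.5 mm and 10.7 degrees, less where a joint would pass 70% of its speed; a pose out of reach is approached as far as the arm can. A call with a gripper value outside its range is refused whole. The fingers move at their own pace and stop on an object; "force" is the grip in N (left out, the last holds). Time passes only in rows, so rows that repeat a pose let the fingers close. It gives the time, the measured TCP pose, the force, the opening and the grip force at its end, in the units of the state.
- r.get_state(): the state, without advancing time (a new reading comes with each control period).
- cams.snapshot(name): name is "scene" or "side" or "wrist"; returns the picture (384x512x3 uint8, red, green, blue); there is no depth.
- cams.camera_params(name): a dict with "fx", "fy", "cx", "cy" (pixels), "k1" (the pictures are not rectified: a ray, as slopes to the right and down, at radius r is drawn at 1 + k1 r^2 times it, then the intrinsics apply), "eye" and "orientation" of the camera in the world. Camera axes: x right, y up, looking along -z (the intrinsics and any distortion apply to the point x, -y, -z); pixel columns grow to the right and rows downward; lengths in m; the calibration is good to about 2 mm. A picture is of the moment at which its call begins: read the wrist's pose just before it. camera_params takes no time and is no camera call; for the wrist camera it gives the pose at the moment of the call.
- r.finish_job(): hands the job in; it is judged then, once.
Trained networks look in the newest picture that a camera, given by its name, has taken for a name from the list of things; names that differ only in an ending like _2 or _b are one class to them, and where a whole thing is asked for, a point or a joint stands for the part that bears it (a point fixed in the world has none). Each returns a list of dicts, best first, with "p" (0 to 1); they miss things now and then, are a little off and sometimes report something else, mostly with a low value. They report only what shows in the picture. A call takes as long as a camera call.
- models.find_in(camera, name): "position" ([x, y, z] in m, in world coordinates, good to about 4 mm: the middle of the surface that is visible of it).
- models.masks_of(camera, name): "pixels" (384x512 bool, what is visible of it).
- models.place_of(camera, name): "position" ([x, y, z] in m, in world coordinates, good to about 4 mm: a listed point, or the origin of a listed thing).
The state is a dict: "clock": time; "q": joint angles; "qd": joint speeds; "joint_torque": joint torques, N m; "tool_pos": TCP position; "eef_rot": TCP orientation; "contact_force": force on the tool from outside, world axes, zero at the start; "moment": the same for the moment, N m; "opening": opening from 0.0 (shut) to 1.0 (fully open); "finger_force": force on a finger pad.
Only numpy, scipy, OpenCV 4.12 (cv2) and the standard library are available. Lean on these libraries where they do the work, as an engineer would, in place of code of your own. Each camera call takes 0.05 s, during which the arm holds its last target. There are 200 camera calls.

TASK

The glue has set: lift the bent shoulder-rest blank out of the open laminating form and lay it on the drying rack next to the dry one. It should lie hollow side up, centred and square across both dowels, clear of the other blank; set it down, don't drop it. Leave the other blank and the things on the bench as they are.

Things in the scene. Friction and masses are not known exactly. Their poses are not given: they have to be found in the camera images.
- blank_center (a point): Middle of the new blank: on its centre line, half-way through its thickness, at the lowest part of its bend. x along the blank's length, y across its 42 mm width, z up out of the hollow. At the start it lies hollow side up in the form. Pick it here from above, across the width. Loose, about 60 g.
- blank: The new blank for a violin shoulder rest: a strip of glued light veneers bent to a constant arc, 230 mm long end to end, 42 mm wide, 8 mm thick, under face of 250 mm radius, so that its ends stand 28 mm higher than its middle. Origin on the under face, 4 mm below blank_center; same axes.
- form: The open female half of the laminating form, plywood, screwed to the bench; dark base board 330 (x) x 125 (y) x 12 mm. Origin at the centre of its underside, on the bench, z up. A trough of 250 mm radius runs along x, its lowest point 45 mm above the bench, 45 mm wide between side cheeks; the blank lies in it. Cheek tops are 75 mm, the blank's ends 81 mm above the bench.
- form_notch (a point): Middle of the form's trough surface (45 mm above the bench), axes as the form. Here is the finger notch: from -46 to +46 mm along x there are no cheeks and the core under the blank is only 22 mm wide, so fingers can reach down on both sides of the blank, free to the base board 33 mm below. Cheeks (12 mm thick) stand from 51 to 146 mm either way.
- rack: Wooden drying rack fixed to the bench: two level dowels of 22 mm diameter along the rack's y, at x = -75 and +75 mm, axes 60 mm above the bench; end boards 18 mm thick centred at y = -165 and +165 mm, tops 72 mm high. Origin on the bench at its centre, z up; bare bench between the dowels. A blank centred across both has its middle point 64 mm above the bench.
- dry_blank_center (a point): Middle point, as blank_center, of the dry blank, which rests across both dowels on the -y half of the rack, 60 to 100 mm from the rack's centre; the +y half is free. To be left there.
- dry_blank: The dry blank, same shape and size as the new one, loose on the rack. Origin on its under face, 4 mm below dry_blank_center.
- counter_form: Bystander: the male half of the form, plywood, lying on its side on the bench between form and rack: 230 mm long (x), up to 63 mm deep, 42 mm high; origin at its underside. Loose, 0.5 kg.
- finger_plane: Bystander: a small brass finger plane, 56 x 26 mm, about 35 mm high, standing on the bench between the form and the rack, nearer the robot; origin at its underside. Loose.

How it is judged:
By the outcome, as a careful person would: the job done as asked, in the order asked, and still so for the second after the job is handed in, with the robot touching nothing.
It also fails if it takes over 48 s, if anything falls off the work surface, if the arm or the gripper's body presses on something with over 40 N, if the wrist force passes 120 N, or if a joint passes its speed limit or range.

## Working session

There is one attempt and no reset: what is moved stays moved. The work goes in short steps, Python scripts to look and compute and a tool call to move; the robot and the scene stay as the last step left them, time stands still between calls to the robot, and variables do not carry over. Pictures are saved under pics/ and viewed, at most 10 in all, crops included, and the job is handed in when it is done.

Besides the shell and the picture viewer there is one more tool, called after "Call:" by a JSON object that holds its "api" and its "payload". jog_arm: Moves the arm, as the interface text tells. Its arguments: {"type":"object","properties":{"turn":{"type":"array"},"translation":{"type":"array"},"grip":{"type":"array"},"force":{"type":"number"}},"required":["turn","translation","grip"]}

```bash
mkdir -p pics
python3 - <<'E'
from plant import r,cams,models
import cv2,numpy as np
for c in ["scene","side"]:
    im=cams.snapshot(c); cv2.imwrite(f"pics/{c}0.png",im[:,:,::-1])
    for n in ["blank_center","form_notch","form","rack","dry_blank_center","counter_form","finger_plane"]:
        print(c,n,[(np.round(d["position"],3).tolist(),round(d["p"],2)) for d in models.place_of(c,n)[:3]])
    p=cams.camera_params(c);print({k:np.round(v,3).tolist() for k,v in p.items()})
s=r.get_state();print({k:np.round(v,3).tolist() for k,v in s.items()})
E
```

```text
scene blank_center [([0.499, -0.302, 0.053], 0.68)]
scene form_notch [([0.503, -0.312, 0.045], 0.61)]
scene form [([0.497, -0.308, -0.001], 0.95)]
scene rack [([0.553, 0.277, -0.001], 0.64), ([0.501, -0.305, 0.053], 0.63)]
scene dry_blank_center [([0.545, 0.203, 0.064], 0.83)]
scene counter_form [([0.662, 0.005, -0.0], 0.61)]
scene finger_plane [([0.437, -0.02, 0.002], 0.87)]
{'fx': 396.242, 'fy': 396.242, 'cx': 258.886, 'cy': 191.388, 'k1': -0.021, 'eye': [1.228, -0.103, 0.582], 'orientation': [0.325, 0.289, 0.608, 0.664]}
side blank_center [([0.501, -0.306, 0.044], 0.74), ([0.551, 0.272, -0.0], 0.69)]
side form_notch [([0.499, -0.312, 0.04], 0.68)]
side form [([0.498, -0.309, 0.006], 0.8)]
side rack [([0.553, 0.271, 0.002], 0.58)]
side dry_blank_center [([0.547, 0.203, 0.064], 0.85)]
side counter_form [([0.658, 0.007, -0.003], 0.89)]
side finger_plane [([0.444, -0.017, 0.002], 0.62)]
{'fx': 365.719, 'fy': 365.719, 'cx': 255.103, 'cy': 193.438, 'k1': -0.067, 'eye': [0.0, -0.718, 0.588], 'orientation': [0.463, -0.176, -0.289, 0.819]}
{'clock': 0.8, 'q': [0.034, 0.689, -0.195, 1.565, 0.157, 0.903, -0.215], 'qd': [-0.0, -0.001, 0.001, -0.001, 0.002, -0.001, 0.0], 'joint_torque': [0.0, -52.746, -1.267, -15.374, -0.052, -0.001, 0.0], 'tool_pos': [0.625, 0.0, 0.258], 'eef_rot': [0.707, 0.707, 0.0, 0.0], 'contact_force': [-0.352, 0.487, -0.211], 'moment': [-0.005, -0.006, -0.002], 'finger_force': 0.0, 'opening': 0.999}
```

View pics/scene0.png

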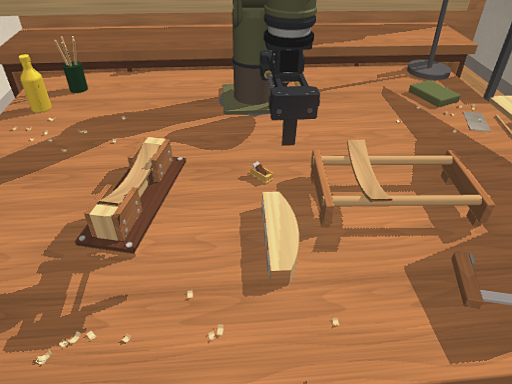

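View pics/side0.png

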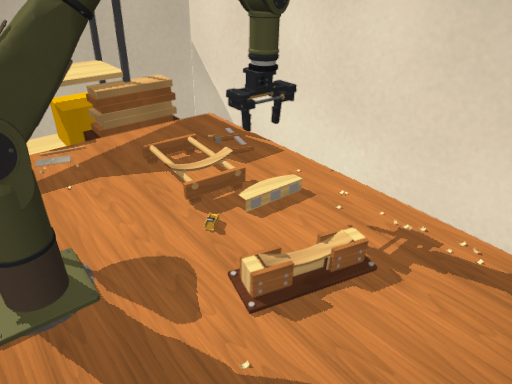

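Scene: form at left (base corners ≈(80,240), (129,250), (187,158)), rack at right with the dry blank at (365,170), counter form (280,235) and plane (262,172) between them. The networks' positions agree with this. Next, the yaws from back-projected edges.

```bash
cat > h.py <<'E'
import numpy as np,cv2
from scipy.spatial.transform import Rotation as R
def rays(p,px):
    K=np.array([[p['fx'],0,p['cx']],[0,p['fy'],p['cy']],[0,0,1]])
    u=cv2.undistortPoints(np.array(px,float).reshape(-1,1,2),K,np.array([p['k1'],0,0,0.]))[:,0]
    d=np.c_[u[:,0],-u[:,1],-np.ones(len(u))]
    return R.from_quat(p['orientation']).apply(d)
def bp(p,px,z):
    d=rays(p,px); e=np.array(p['eye']); return e+d*((z-e[2])/d[:,2])[:,None]
def proj(p,X):
    c=R.from_quat(p['orientation']).inv().apply(np.atleast_2d(X)-p['eye'])
    s=np.c_[c[:,0],-c[:,1]]/-c[:,2:]; s=s*(1+p['k1']*(s**2).sum(1))[:,None]
    return s*p['fx']+[p['cx'],p['cy']]
def place(x,y,z,yaw,L):
    return R.from_euler('z',yaw).apply(np.array(L,float))+[x,y,z]
E
python3 - <<'E'
from plant import cams
from h import *
for c in ["scene","side"]:
    p=cams.camera_params(c); im=cv2.imread(f"pics/{c}0.png"); im=cv2.resize(im,None,fx=3,fy=3,interpolation=cv2.INTER_CUBIC)
    if c=="scene":
        F=bp(p,[(80,241),(129,250),(187,158)],.012);print(np.round(F,3))
        print("form yaw",np.arctan2(*(F[1]-F[2])[1::-1]))
        D=bp(p,[(333,200),(480,201),(325,159),(450,160)],.06);print(np.round(D,3))
    for (x,y,yaw,kind) in [(.499,-.309,0,'f'),(.499,-.309,-.1,'f'),(.499,-.309,.1,'f'),(.553,.275,0,'r'),(.553,.275,-.1,'r'),(.553,.275,.1,'r')]:
        col=(0,0,255) if yaw==0 else (255,0,0) if yaw<0 else (0,255,0)
        if kind=='f': segs=[[[-.165,-.0625,.012],[.165,-.0625,.012],[.165,.0625,.012],[-.165,.0625,.012],[-.165,-.0625,.012]]]
        else: segs=[[[s*.075,-.156,.06],[s*.075,.156,.06]] for s in(-1,1)]
        for s in segs: cv2.polylines(im,[np.int32(proj(p,place(x,y,0,yaw,s))*3+1)],False,col,1)
    if c=="scene": out=np.vstack([im[390:760,200:600],im[420:690,900:1500][:, :400]]); out=np.zeros((400,0,3),np.uint8); out=np.hstack([im[380:760,220:580],im[420:800,900:1340]])
    else: continue
    cv2.imwrite("pics/ov.png",out)
E
```

```text
[[ 0.643 -0.4    0.012]
 [ 0.676 -0.298  0.012]
 [ 0.36  -0.201  0.012]]
form yaw -0.2983153091527397
[[0.614 0.115 0.06 ]
 [0.642 0.423 0.06 ]
 [0.462 0.133 0.06 ]
 [0.489 0.432 0.06 ]]
```

View pics/ov.png

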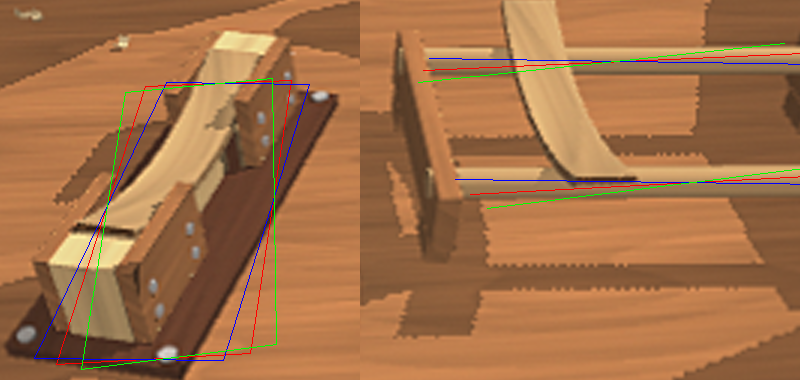

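Form yaw ≈ −0.30, centre (0.500, −0.309); rack yaw ≈ −0.09, centre (0.553, 0.274). Overlay lines at other yaws clearly miss. Moving above the form to refine with the wrist camera.

Call:
{"api": "jog_arm", "payload": {"turn": [[0,0,-0.16],[0,0,-0.32],[0,0,-0.48],[0,0,-0.64],[0,0,-0.8],[0,0,-0.96],[0,0,-1.12],[0,0,-1.273],[0,0,-1.273],[0,0,-1.273]], "translation": [[-0.039,-0.016,0],[-0.077,-0.031,0],[-0.116,-0.047,0],[-0.155,-0.063,0],[-0.193,-0.078,0],[-0.232,-0.094,0],[-0.27,-0.11,0],[-0.309,-0.125,0],[-0.309,-0.125,0],[-0.309,-0.125,0]], "grip": [0,0,0,0,0,0,0,0,0,0]}}

```text
clock: 2.05
tool_pos: [0.5004, -0.3082, 0.2578]
eef_rot: [0.149, 0.989, 0.0, 0.0]
contact_force: [0.1, 0.6, 0.3]
opening: 0.999
finger_force: 0.0
```

Run:
```python
from plant import r,cams,models
from h import *
p=cams.camera_params("wrist"); im=cams.snapshot("wrist"); s=r.get_state()
print({k:np.round(v,3).tolist() for k,v in p.items()}); print(np.round(s['q'],2),np.round(s['tool_pos'],4),np.round(s['eef_rot'],4),s['clock'])
for n in ["blank_center","form_notch","form"]: print(n,[(np.round(d["position"],3).tolist(),round(d["p"],2)) for d in models.place_of("wrist",n)[:2]])
m=models.masks_of("wrist","blank")
im=im[:,:,::-1].copy()
if m:
    print(m[0]['p'],m[0]['pixels'].sum())
    cs,_=cv2.findContours(m[0]['pixels'].astype(np.uint8),0,2); cv2.drawContours(im,cs,-1,(255,0,255),1)
for sy in(-.021,.021):
    t=np.linspace(-.115,.115,30); Z=.258-np.sqrt(.242**2-t**2)+.045-.008   # top face, radius 242
    Z=.045+.008+.242-np.sqrt(.242**2-t**2)
    cv2.polylines(im,[np.int32(proj(p,place(.5,-.309,0,-.298,np.c_[t,0*t+sy,Z])))],False,(0,0,255),1)
b=[[-.165,-.0625,.012],[.165,-.0625,.012],[.165,.0625,.012],[-.165,.0625,.012],[-.165,-.0625,.012]]
cv2.polylines(im,[np.int32(proj(p,place(.5,-.309,0,-.298,b)))],False,(0,255,0),1)
cv2.imwrite("pics/w1.png",im)
```

```text
{'fx': 344.275, 'fy': 344.275, 'cx': 255.408, 'cy': 188.526, 'k1': 0.017, 'eye': [0.425, -0.286, 0.386], 'orientation': [-0.124, -0.092, 0.587, 0.795]}
[ 0.81  0.69 -0.6   1.67  0.46  0.93  1.31] [ 0.5008 -0.3075  0.2579] [1.478e-01 9.890e-01 5.000e-04 4.000e-04] 2.1
blank_center [([0.498, -0.311, 0.049], 0.84)]
form_notch []
form []
0.95 10640
```

View pics/w1.png

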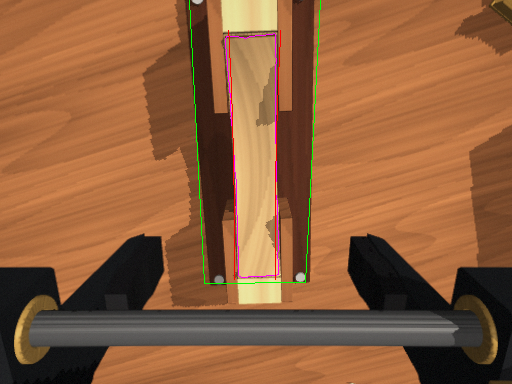

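The overlay matches the blank, about columns 224–280 and rows 33–278. A quick numeric refinement before descending.

```bash
cat > fit.py <<'E'
from h import *
from scipy.optimize import minimize
def fitblank(p,mask,x0,zmid,half=.115):
    t=np.linspace(-half,half,30); Z=.004+.242-np.sqrt(.242**2-t**2)
    L=np.r_[np.c_[t,0*t-.021,Z],np.c_[t,0*t+.021,Z][::-1]]
    mb=cv2.resize(mask.astype(np.float32)*1.0,None,fx=4,fy=4,interpolation=cv2.INTER_LINEAR)>.5
    def c(v):
        poly=proj(p,place(v[0],v[1],zmid,v[2],L))*4+1.5
        q=np.zeros(mb.shape,np.uint8); cv2.fillPoly(q,[np.int32(np.round(poly*16))],1,shift=4)
        q=q>0; return 1-(q&mb).sum()/(q|mb).sum()
    x0=np.array(x0); S=np.vstack([x0,x0+[.006,0,0],x0+[0,.006,0],x0+[0,0,.04]])
    o=minimize(c,x0,method='Nelder-Mead',options=dict(initial_simplex=S,xatol=1e-4,fatol=1e-5)); return o.x,o.fun
E
python3 - <<'E'
from plant import r,cams,models
from fit import *
p=cams.camera_params("wrist"); cams.snapshot("wrist"); s=r.get_state()
m=models.masks_of("wrist","blank")[0]['pixels']
x,f=fitblank(p,m,[.5,-.309,-.298],.049); print(x,f)
y=R.from_quat(s['eef_rot']).as_matrix(); print(s['tool_pos'],np.round(y,4),'finger dir yaw',np.arctan2(*y[1::-1,1])-np.pi/2)
print('tool-frame shift',y.T@(np.r_[x[:2],.048]-s['tool_pos']))
E
```

```text
[ 0.50327633 -0.30977825 -0.2629661 ] 0.03785634004291405
[ 0.50056443 -0.30795126  0.25790046] [[-9.565e-01  2.918e-01  3.000e-04]
 [ 2.918e-01  9.565e-01  1.000e-04]
 [-3.000e-04  1.000e-04 -1.000e+00]] finger dir yaw -0.29613777052676227
tool-frame shift [-0.0030706  -0.00098723  0.20990115]
```

Call:
{"api": "jog_arm", "payload": {"turn": [[0,0,-0.018],[0,0,-0.018],[0,0,-0.018],[0,0,-0.018],[0,0,-0.018],[0,0,-0.018],[0,0,-0.018],[0,0,-0.018],[0,0,-0.018],[0,0,-0.018],[0,0,-0.018],[0,0,-0.018],[0,0,-0.018],[0,0,-0.018]], "translation": [[-0.002,-0.001,0.04],[-0.002,-0.001,0.08],[-0.002,-0.001,0.12],[-0.002,-0.001,0.15],[-0.002,-0.001,0.18],[-0.002,-0.001,0.2],[-0.002,-0.001,0.21],[-0.002,-0.001,0.21],[-0.002,-0.001,0.21],[-0.002,-0.001,0.21],[-0.002,-0.001,0.21],[-0.002,-0.001,0.21],[-0.002,-0.001,0.21],[-0.002,-0.001,0.21]], "grip": [0,0,0,0,0,0,0,0.3,0.4,0.5,0.7,0.7,0.7,0.7], "force": 15}}

```text
clock: 4.15
tool_pos: [0.5018, -0.3106, 0.048]
eef_rot: [0.139, 0.99, -0.0, 0.0]
contact_force: [-0.6, 0.2, 4.0]
opening: 0.469
finger_force: 15.0
```

Call:
{"api": "jog_arm", "payload": {"turn": [[0,0,0],[0,0,0],[0,0,0],[0,0,0],[0,0,0],[0,0,0],[0,0,0],[0,0,0],[0,0,0],[0,0,0]], "translation": [[0,0,-0.003],[0,0,-0.01],[0,0,-0.02],[0,0,-0.035],[0,0,-0.06],[0,0,-0.09],[0,0,-0.12],[0,0,-0.14],[0,0,-0.15],[0,0,-0.15]], "grip": [0.7,0.7,0.7,0.7,0.7,0.7,0.7,0.7,0.7,0.7]}}

```text
clock: 5.4
tool_pos: [0.5018, -0.3107, 0.1985]
eef_rot: [0.14, 0.99, -0.0, 0.001]
contact_force: [-0.2, 0.4, -0.5]
opening: 0.468
finger_force: 15.0
```

Run:
```python
from plant import r,cams,models
from h import *
p=cams.camera_params("scene"); im=cams.snapshot("scene")
for n in ["blank_center","rack","dry_blank_center"]: print(n,[(np.round(d["position"],3).tolist(),round(d["p"],2)) for d in models.place_of("scene",n)[:2]])
s=r.get_state();print(np.round(s['tool_pos'],4),s['contact_force'],s['opening'],np.round(s['q'],2))
a=cv2.resize(im[80:260,50:250,::-1],None,fx=2,fy=2)
b=im[:,:,::-1].copy()
for v,col in [((.553,.274,-.09),(0,0,255))]:
    for s_ in(-1,1):
        for h in (-1,1): pass
        cv2.line(b,*[tuple(int(t) for t in q) for q in proj(p,place(v[0],v[1],0,v[2],[[s_*.075,-.156,.06],[s_*.075,.156,.06]]))],col,1)
        e=[[-.1,s_*.174,.072],[.1,s_*.174,.072],[.1,s_*.156,.072],[-.1,s_*.156,.072]]
        cv2.polylines(b,[np.int32(proj(p,place(v[0],v[1],0,v[2],e)))],True,(255,0,0),1)
b=cv2.resize(b[130:235,300:500],None,fx=2,fy=2,interpolation=cv2.INTER_CUBIC)
b=cv2.copyMakeBorder(b,0,150,0,0,0); cv2.imwrite("pics/s2.png",np.hstack([a,b]))
```

```text
blank_center [([0.498, -0.302, 0.203], 0.61), ([0.546, 0.205, 0.062], 0.48)]
rack [([0.553, 0.275, -0.003], 0.69)]
dry_blank_center [([0.546, 0.202, 0.063], 0.9)]
[ 0.5011 -0.3103  0.1969] [ 0.03028363  0.19754168 -0.46397762] 0.4692136723349691 [ 0.79  0.77 -0.56  1.72  0.53  0.81  1.27]
```

View pics/s2.png

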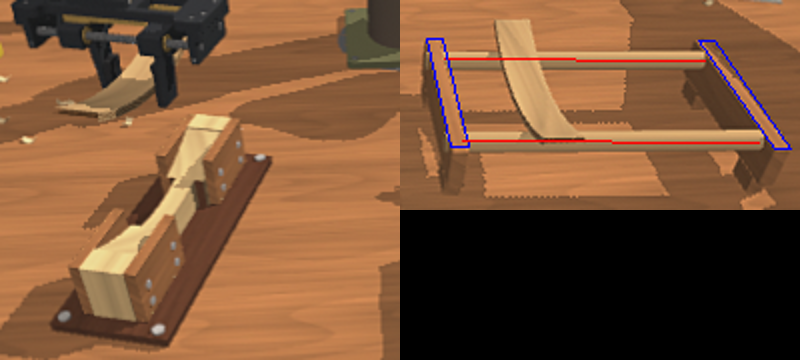

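Blank is held level above the form, and the rack model (0.553, 0.274, −0.09) matches its end boards and dowels. Target on the free half: (0.559, 0.339), 65 mm to +y. Carrying it over at 0.2 m height.

Call:
{"api": "jog_arm", "payload": {"turn": [[0,0,0],[0,0,-0.01],[0,0,-0.02],[0,0,-0.03],[0,0,-0.045],[0,0,-0.06],[0,0,-0.075],[0,0,-0.09],[0,0,-0.105],[0,0,-0.12],[0,0,-0.135],[0,0,-0.15],[0,0,-0.165],[0,0,-0.175],[0,0,-0.185],[0,0,-0.19],[0,0,-0.19],[0,0,-0.19],[0,0,-0.19]], "translation": [[0.002,0.01,0],[0.006,0.03,0],[0.012,0.06,0],[0.02,0.1,0],[0.029,0.15,0],[0.039,0.2,0],[0.049,0.25,0],[0.058,0.3,0],[0.068,0.35,0],[0.078,0.4,0],[0.087,0.45,0],[0.097,0.5,0],[0.106,0.545,0],[0.114,0.585,0],[0.119,0.613,0],[0.123,0.632,0],[0.1243,0.64,0],[0.1243,0.64,0],[0.1243,0.64,0]], "grip": [0.7,0.7,0.7,0.7,0.7,0.7,0.7,0.7,0.7,0.7,0.7,0.7,0.7,0.7,0.7,0.7,0.7,0.7,0.7]}}

```text
clock: 7.98
tool_pos: [0.5593, 0.3372, 0.1976]
eef_rot: [0.046, 0.999, -0.001, 0.0]
contact_force: [0.0, -0.4, -1.1]
opening: 0.47
finger_force: 15.0
```

Run:
```python
from plant import r,cams,models
from fit import *
s=r.get_state(); p=cams.camera_params("wrist"); im=cams.snapshot("wrist")[:,:,::-1].copy()
M=R.from_quat(s['eef_rot']).as_matrix(); yaw=np.arctan2(*M[1::-1,1])-np.pi/2
print(np.round(s['tool_pos'],4),yaw,M.round(3).tolist(),s['opening'],np.round(s['q'],2),s['clock'])
for n in ["blank_center","rack","dry_blank_center"]: print(n,[(np.round(d["position"],3).tolist(),round(d["p"],2)) for d in models.place_of("wrist",n)[:2]])
t=s['tool_pos']
for d in models.masks_of("wrist","blank")[:2]:
    m=d['pixels']; ys,xs=np.nonzero(m); print(d['p'],m.sum(),xs.min(),xs.max(),ys.min(),ys.max())
tt=np.linspace(-.115,.115,30);Z=.005+.242-np.sqrt(.242**2-tt**2)
L=np.r_[np.c_[tt,0*tt-.021,Z],np.c_[tt,0*tt+.021,Z][::-1]]
cv2.polylines(im,[np.int32(proj(p,place(*t,yaw,L)))],True,(255,0,255),1)
for s_ in(-1,1): cv2.polylines(im,[np.int32(proj(p,place(.553,.274,0,-.09,[[s_*.075,-.156,.06],[s_*.075,.156,.06]])))],False,(0,0,255),1)
cv2.imwrite("pics/w3.png",im)
```

```text
[0.5593 0.3372 0.1976] -0.09147929235142671 [[-0.996, 0.091, 0.0], [0.091, 0.996, -0.002], [-0.0, -0.001, -1.0]] 0.4704468797881099 [-0.35  0.84 -0.52  1.52  0.48  0.92  0.46] 7.975
blank_center [([0.556, 0.334, 0.2], 0.91)]
rack []
dry_blank_center []
0.93 42155 171 329 0 383
```

View pics/w3.png

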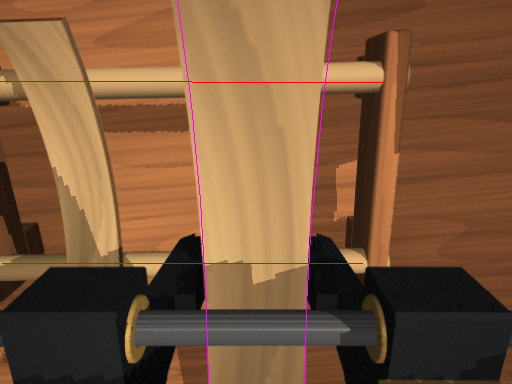

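Blank squarely held; its edges match the model at columns ~190–320. The dowels at rows ~79 and ~263 match within about 1 mm, and tilt ~0.02 rad from the assumed yaw, so I'll use −0.08. The end board at column 385 and dry blank at column 60 are both clear. Lowering.

Call:
{"api": "jog_arm", "payload": {"turn": [[0,0,-0.011],[0,0,-0.011],[0,0,-0.011],[0,0,-0.011],[0,0,-0.011],[0,0,-0.011],[0,0,-0.011],[0,0,-0.011],[0,0,-0.011],[0,0,-0.011]], "translation": [[0.001,0.001,0.01],[0.001,0.001,0.03],[0.001,0.001,0.055],[0.001,0.001,0.08],[0.001,0.001,0.1],[0.001,0.001,0.115],[0.001,0.001,0.123],[0.001,0.001,0.127],[0.001,0.001,0.129],[0.001,0.001,0.129]], "grip": [0.7,0.7,0.7,0.7,0.7,0.7,0.7,0.7,0.7,0.7]}}

```text
clock: 9.48
tool_pos: [0.5583, 0.3402, 0.0692]
eef_rot: [0.039, 0.999, 0.0, 0.0]
contact_force: [-0.4, -0.0, -0.6]
opening: 0.47
finger_force: 15.0
```

Run:
```python
from plant import r,cams,models
from h import *
s=r.get_state(); print(np.round(s['tool_pos'],4),np.round(s['contact_force'],2))
for c in("scene","side"):
    cams.snapshot(c)
    for n in ["blank_center","dry_blank_center","rack"]: print(c,n,[(np.round(d["position"],3).tolist(),round(d["p"],2)) for d in models.place_of(c,n)[:2]])
```

```text
[0.5583 0.3402 0.0692] [-0.35 -0.02 -0.59]
scene blank_center [([0.552, 0.344, 0.076], 0.61)]
scene dry_blank_center [([0.544, 0.203, 0.063], 0.77)]
scene rack [([0.553, 0.274, -0.002], 0.57), ([0.664, 0.006, -0.002], 0.24)]
side blank_center [([0.558, 0.339, 0.066], 0.73)]
side dry_blank_center [([0.551, 0.204, 0.065], 0.87)]
side rack []
```

Call:
{"api": "jog_arm", "payload": {"turn": [[0,0,0],[0,0,0],[0,0,0],[0,0,0]], "translation": [[0,0,0.002],[0,0,0.004],[0,0,0.005],[0,0,0.005]], "grip": [0.7,0.7,0.7,0.7]}}

```text
clock: 10.38
tool_pos: [0.558, 0.34, 0.0636]
eef_rot: [0.039, 0.999, -0.0, -0.0]
contact_force: [-0.8, -0.1, 0.5]
opening: 0.468
finger_force: 15.0
```

Call:
{"api": "jog_arm", "payload": {"turn": [[0,0,0],[0,0,0],[0,0,0]], "translation": [[0,0,0.001],[0,0,0.001],[0,0,0.001]], "grip": [0.7,0.7,0.7]}}

```text
clock: 10.75
tool_pos: [0.5581, 0.3401, 0.063]
eef_rot: [0.039, 0.999, 0.0, 0.0]
contact_force: [-0.4, -0.1, 1.8]
opening: 0.473
finger_force: 15.0
```

Call:
{"api": "jog_arm", "payload": {"turn": [[0,0,0],[0,0,0],[0,0,0]], "translation": [[0,0,0.001],[0,0,0.001],[0,0,0.001]], "grip": [0.7,0.7,0.7]}}

```text
clock: 11.12
tool_pos: [0.5581, 0.3401, 0.0629]
eef_rot: [0.039, 0.999, 0.0, 0.0]
contact_force: [-2.5, -1.8, 8.0]
opening: 0.469
finger_force: 15.0
```

Firmly resting on the dowels. Releasing gently by partial opening, then rising.

Call:
{"api": "jog_arm", "payload": {"turn": [[0,0,0],[0,0,0],[0,0,0],[0,0,0],[0,0,0],[0,0,0],[0,0,0],[0,0,0],[0,0,0],[0,0,0],[0,0,0],[0,0,0],[0,0,0],[0,0,0]], "translation": [[0,0,-0.001],[0,0,-0.001],[0,0,-0.001],[0,0,-0.001],[0,0,-0.001],[0,0,-0.001],[0,0,-0.005],[0,0,-0.015],[0,0,-0.03],[0,0,-0.06],[0,0,-0.1],[0,0,-0.14],[0,0,-0.17],[0,0,-0.17]], "grip": [0.7,0.5,0.45,0.4,0.3,0.25,0.25,0.25,0.25,0.25,0.25,0.25,0.25,0.25]}}

```text
clock: 12.88
tool_pos: [0.5591, 0.3413, 0.2355]
eef_rot: [0.039, 0.999, 0.002, 0.003]
contact_force: [-0.1, -0.7, -0.1]
opening: 0.746
finger_force: 0.0
```

Run:
```python
from plant import r,cams,models
from fit import *
s=r.get_state(); print(s['clock'],np.round(s['tool_pos'],4),np.round(s['contact_force'],2))
out=[]
for c in("scene","wrist","side"):
    p=cams.camera_params(c); im=cams.snapshot(c)[:,:,::-1].copy()
    for n in ["blank_center","dry_blank_center","rack","counter_form","finger_plane"]: print(c,n,[(np.round(d["position"],3).tolist(),round(d["p"],2)) for d in models.place_of(c,n)[:2]])
    for n in ["blank","dry_blank"]:
        for d in models.masks_of(c,n)[:2]:
            m=d['pixels']; g=[.558,.34,-.08] if n=="blank" else [.546,.203,-.09]
            ys,xs=np.nonzero(m); print(c,n,round(d['p'],2),xs.min(),xs.max(),ys.min(),ys.max(),*fitblank(p,m,g,.064))
    if c!="side":
        cv2.polylines(im,[np.int32(proj(p,place(.553,.274,0,-.08,[[a*.075,-.156,.06],[a*.075,.156,.06]]))) for a in(-1,1)],False,(0,0,255),1); out.append(im)
cv2.imwrite("pics/e.png",np.hstack([cv2.resize(out[0][120:240,300:500],(400,240)),cv2.resize(out[1],(400,300))[:240]]))
```

```text
12.875 [0.5591 0.3413 0.2355] [-0.06 -0.71 -0.06]
scene blank_center [([0.554, 0.339, 0.068], 0.85)]
scene dry_blank_center [([0.544, 0.204, 0.061], 0.68)]
scene rack [([0.553, 0.276, 0.0], 0.77), ([0.555, 0.345, 0.068], 0.18)]
scene counter_form []
scene finger_plane [([0.435, -0.02, 0.003], 0.64)]
scene blank 0.98 404 457 138 201 [ 0.56044582  0.33719456 -0.08837966] 0.15490485867356363
scene dry_blank 0.9 347 391 140 202 [ 0.55299526  0.20089681 -0.05146113] 0.10106587286345303
wrist blank_center [([0.554, 0.338, 0.066], 0.92)]
wrist dry_blank_center [([0.542, 0.201, 0.066], 0.84)]
wrist rack []
wrist counter_form [([0.543, 0.202, 0.064], 0.66)]
wrist finger_plane [([0.554, 0.338, 0.064], 0.49)]
wrist dry_blank 0.84 25 133 26 296 [ 0.54971066  0.20420089 -0.05555973] 0.16328734302036563
side blank_center []
side dry_blank_center [([0.496, -0.311, 0.044], 0.57)]
side rack [([0.553, 0.273, 0.003], 0.81)]
side counter_form [([0.658, 0.004, -0.003], 0.97), ([0.5, -0.309, 0.003], 0.62)]
side finger_plane [([0.438, -0.017, -0.0], 0.75)]
side blank 0.72 148 210 137 154 [ 0.54654052  0.33299271 -0.11780457] 0.21183090024330897
side dry_blank 0.93 166 233 147 172 [ 0.54135903  0.19398362 -0.01943897] 0.23285745187107942
side dry_blank 0.27 205 218 214 230 [ 0.546  0.203 -0.09 ] 1.0
```

View pics/e.png

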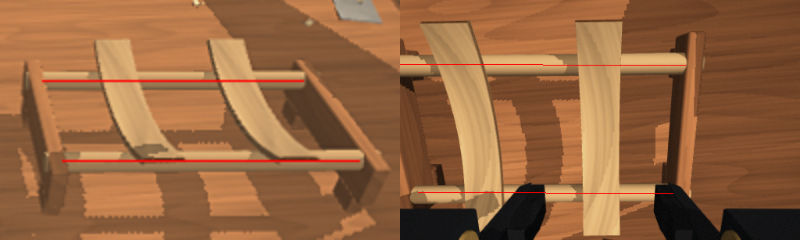

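Both blanks lie hollow side up across both dowels with a clear gap. New blank corners in the wrist view (right panel): about (576,22), (622,22), (583,235), (620,235). A quick centring check from these.

Run:
```python
from plant import cams
from h import *
p=cams.camera_params("wrist"); im=cams.snapshot("wrist")[:,:,::-1]
f=lambda q:[((x-400)*1.28,y*1.28) for x,y in q]
C=bp(p,f([(576,22),(622,22),(583,235),(620,235)]),.096)
a,b=(C[0]+C[1])/2,(C[2]+C[3])/2; d=b-a
print("blank",(a+b)/2,np.linalg.norm(d),"yaw",np.arctan2(d[1],d[0]))
D=bp(p,f([(410,65),(684,63.5),(420,192),(655,192.5)]),.06); print(D.round(4))
for i in(0,2): e=D[i+1]-D[i]; print("dowel yaw",-np.arctan2(e[0],e[1]))
m=((D[0]+D[1])/2+(D[2]+D[3])/2)/2; print(m)
ax=np.array([np.cos(-.08),np.sin(-.08),0]); print("blank off-centre along rack x",((a+b)/2-m)@ax)
```

```text
blank [0.5578911  0.34033216 0.096     ] 0.22315053578729394 yaw -0.0661064846042376
[[0.4685 0.1455 0.06  ]
 [0.4892 0.4347 0.06  ]
 [0.6154 0.1141 0.06  ]
 [0.639  0.4018 0.06  ]]
dowel yaw -0.07123852340308036
dowel yaw -0.08190168124454515
[0.55301801 0.27401667 0.06      ]
blank off-centre along rack x -0.0004420822912663647
```

Centred within about 1 mm and square within about 1°; the robot is clear.

```bash
python3 -c "
from plant import r
print(r.finish_job())"
```

```text
the job is handed in; nothing more can be done
None
```

The new blank lies hollow side up across both dowels, about 1 mm off centre and 1° off square and clear of the dry blank; nothing else looked disturbed, and I handed the job in at about 13–14 s of the 48 s allowed.

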